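# Press a cap home and hold the dwell on the bench cap press

## Robot

A 6-joint arm with a two-finger parallel gripper is mounted at the origin on a cart in front of the work surface, level with it; the furniture and walls round the work are solid. World frame = base frame: x ahead of the robot, y to its left, z up, the work surface at z = 0. Lengths are in m, angles in rad, forces in N, time in s.
With the tool pointing down it reaches from about 0.425 to 0.95 m from the base axis. Payload 3.5 kg.
Tool frame: the origin (TCP) lies midway between the tips of the shut fingers; the grasp point (between the pads) lies 19 mm behind it; y points along the fingers, x is the direction in which the jaws open and shut, and the axes are right-handed (so a half turn about y gives the same grasp; the last joint's range is limited). The gripper opens to 85 mm and grips with 20 to 120 N. Pads are 22 mm wide; open, the fingers measure 114 mm over their backs; the gripper's body (76 mm by 85 mm) begins 54 mm behind the grasp point. The pads swing forward as they close: fully open they stand 13 mm farther back than shut.
Start: joints at [-0.15, 0.286, 1.577, -0, 1.279, -0.15], TCP at [0.675, 0, 0.231] pointing down, gripper open.
Joint ranges: [-2.77, 2.77], [-0.9, 2.22], [0.21, 2.48], [-1.53, 4.67], [0.24, 2.81], [-2.84, 2.84]. Speed limits (rad/s): [2.79, 2.79, 3.14, 3.14, 3.14, 3.14].

## Interface

Orientations are given as a unit quaternion [x, y, z, w].
In Python, from plant import ctrl, viewer gives the robot as it stands.
- The arm moves only by the tool step_arm, never from a script. Its argument "rows" is a list of rows, each a list of 3 entries, a list of its own where there are three numbers: the turn, a rotation vector about the tool's x, y, z in degrees, then the shift along the tool's x, y, z in mm, then the closure, from 0 (fully open) to 1 (shut). A call has 1 to 10 rows; each row is the pose to reach, as a shift and turn from the pose commanded when the call began, along the tool's axes at that moment; what a row does not reach only later rows make up. A row lasts 1/12 s, in which the tool goes at most 41.7 mm and 7.16 degrees, less where a joint would pass 70% of its speed; a pose out of reach is approached as far as the arm can. A call with a gripper value outside its range is refused whole. The fingers move at their own pace and stop on an object; "newtons" is the grip in N (left out, the last holds). Time passes only in rows, so rows that repeat a pose let the fingers close. It gives the time, the measured TCP pose, the force and the opening at its end, in the units of the state.
- ctrl.get_state(): the state, without advancing time (a new reading comes with each control period).
- viewer.read_camera(name): name is "scene" or "side" or "wrist"; returns (picture, depth): 384x512x3 uint8, red, green, blue; 384x512 float32, m along the optical axis (not along the pixel's ray), 0 where there is no reading.
- viewer.calibration(name): a dict with "K" (3x3 intrinsics, pixels), "D" ([k1, k2, p1, p2, k3] as OpenCV has them; the pictures are not rectified), "R" (3x3) and "t" (3): a world point X has camera coordinates R X + t. Camera axes: x right, y down, z forward; pixel columns grow to the right and rows downward; lengths in m; the calibration is good to about 2 mm. A picture is of the moment at which its call begins: read the wrist's pose just before it. calibration takes no time and is no camera call; for the wrist camera it gives the pose at the moment of the call.
- ctrl.sign_off(): hands the job in, once; it reports no verdict.
The state is a dict: "time": time; "qpos": joint angles; "dq": joint speeds; "joint_efforts": joint torques, N m; "eef_pos": TCP position; "tcp_rot": TCP orientation; "contact_force": force on the tool from outside, world axes, zero at the start; "wrist_torque": the same for the moment, N m; "opening": opening from 0.0 (shut) to 1.0 (fully open).
Only numpy, scipy, OpenCV 4.12 (cv2) and the standard library are available. Lean on these libraries where they do the work, as an engineer would, in place of code of your own. Each camera call takes 0.05 s, during which the arm holds its last target.

## Task

Press the cap onto the bottle in the bench cap press: slide the bottle carrier along its rail until it clicks into the station under the ram and stays there, then flip the safety catch clear of the lever, and only then pull the lever by its black grip towards you as far as it goes and hold it there. Finish while still holding the lever down, so that the pad keeps the cap pressed. Leave the other bottles, the jars and the vial block where they stand.

Things in the scene. Friction and masses are not known exactly. Their poses are not given: they have to be found in the camera images.
- press: bench press, fixed, 205 mm tall: dark base plate 195x360x12 mm (x -70..125, y -180..180), grey C-shaped casting, bottle carrier on a rail. Frame: origin on the worktop below the ram's axis, z up, +y along the rail to the left as the robot sees it, -x towards the robot. Head: x -38..115, y -30..30, z 139..205 mm; ram top z 217 at x=y=0. 'Press x, y, z' below mean this frame.
- carrier (a joint): bottle carrier along the rail, m: 0 = in the detent under the ram; negative = left of it (press +y), start -0.13..-0.08; grows as it moves right (press -y); ends -0.14, +0.14. A spring plunger drops into a notch at 0 and at +0.11 (unloading, not used). Slides with about 1.5 N; within 3 mm of a notch it draws itself in; about 6 N push it out again.
- carrier_knob (a point): middle of the carrier's black push knob: upright mushroom, 26 mm diameter, 26 mm high, on a 14 mm stem, at the carrier's front edge: press x = -0.096, z = 0.084, in line with the bottle (37 mm diameter, in a black collar). Knob top z 0.096, carrier plate top below it z 0.044. May be pinched from above or pushed sideways. Moves with the carrier.
- catch (a joint): safety catch, rad: 0 = shut, its arm level across the lever's front (the lever then hardly moves); clear of the lever above 1.1; end stop 1.35. Bell crank on a pin along press x through y -0.046, z 0.216, on the head's right cheek. Its thumb tab stands up from the pin (leaning 0.17 rad right when shut); pushing it left (press +y) lifts the arm. About 1 N; stays where left.
- catch_tab (a point): middle of the catch's thumb pad: dark, ribbed, 18 mm wide (press x), 7 mm thick, 26 mm high, 66 mm from the pin. Shut: press x 0.013, y -0.057, z 0.281 (top z 0.294); flipped to its stop: y +0.015, z 0.241.
- lever (a joint): lever, rad: 0 = at rest, leaning 0.45 rad back (away from the robot); grows as it is pulled towards the robot (press -x); end stop 1.25. Turns about an axis along press y through x 0.03, z 0.17. Ram goes down 20 mm per rad: pad meets cap at 0.65, cap is home at 0.9, then the sprung pad is squeezed. Springs back to 0 when let go. At the grip 3 N at rest, about 11 N at the end.
- lever_grip: the lever's black grip: round bar 20-22 mm diameter, 74 mm long, along press y; origin at its middle, 110 mm from the lever's axis. Rest: press x 0.078, y -0.127, z 0.269; end stop: x -0.049, z 0.247. Take it from above with the fingers before and behind it and carry it in an arc about the axis; the grip revolves on its spindle. Steel shank at its left end, y -0.080.
- cap: white snap cap on the bottle's neck, 25 mm in diameter, 16 mm high; origin at the centre of its underside. At the start it stands 5 mm proud; about 12 N press it home, and it stays there.
- bottle_neck (a point): point on the bottle's axis where the cap's underside lies when the cap is home; z up
- pad: black sprung pressure pad at the ram's lower end, 30 mm in diameter; origin at the centre of its underside, 127 mm above the worktop at rest; spring 13 N preload, then 3 N per mm
- amber_a: bystander: amber bottle with white cap, 37 x 37 x 75 mm, beside the left end of the press; origin at its underside
- amber_b: bystander: a second such amber bottle, 37 x 37 x 75 mm, near the first; origin at its underside
- cream_jar: bystander: low jar, 51 x 51 x 40 mm, to the right of the press; origin at its underside
- white_jar: bystander: low white jar, 58 x 58 x 48 mm, to the right of the press; origin at its underside
- vial_block: bystander: block with six square holes, 72 x 104 x 32 mm, holding two vials 58 mm tall, far left; origin at its underside

How it is judged:
By the outcome, as a careful person would: the job done as asked, in the order asked, and still so for the second after the job is handed in, while the arm keeps its last pose, push and grip.
It also fails if it takes over 64 s, if anything falls off the work surface, if the arm or the gripper's body presses on something with over 40 N, if the wrist force passes 120 N, or if a joint passes its speed limit or range.

## Working session

There is one attempt and no reset: what is moved stays moved. The work goes in short steps, Python scripts to look and compute and a tool call to move; the robot and the scene stay as the last step left them, time stands still between calls to the robot, and variables do not carry over. Pictures are saved under pics/ and viewed, and the job is handed in when it is done.

Besides the shell and the picture viewer there is one more tool, called after "Request:" as name(argument=value, ...), one argument or row to a line, values as JSON. step_arm: Moves the arm, as the interface text tells. Its arguments: {"type":"object","properties":{"rows":{"type":"array"},"newtons":{"type":"number"}},"required":["rows"]}

```bash
mkdir -p pics; ls
cat > h.py <<'E'
from plant import ctrl, viewer
import numpy as np, cv2
from scipy.spatial.transform import Rotation as Ro
def snap(n,f):
    c=viewer.calibration(n); p,d=viewer.read_camera(n)
    cv2.imwrite('pics/'+f+'.png',cv2.cvtColor(p,cv2.COLOR_RGB2BGR))
    np.savez('pics/'+f+'.npz',p=p,d=d,**{k:np.array(c[k]) for k in 'KDRt'})
def load(f): return np.load('pics/'+f+'.npz')
def w(z,u,v,depth=None):
    d=z['d'][int(v),int(u)] if depth is None else depth
    q=cv2.undistortPoints(np.array([[[u,v]]],float),z['K'],z['D'])[0,0]
    return z['R'].T@(np.array([q[0]*d,q[1]*d,d])-z['t'])
def cloud(z):
    h,wd=z['d'].shape
    uu,vv=np.meshgrid(np.arange(wd),np.arange(h))
    q=cv2.undistortPoints(np.stack([uu,vv],-1).reshape(-1,1,2).astype(float),z['K'],z['D'])[:,0]
    d=z['d'].reshape(-1)
    P=np.c_[q*d[:,None],d]
    return ((P-z['t'].reshape(3))@z['R']).reshape(h,wd,3)
def proj(z,X):
    r,_=cv2.Rodrigues(z['R']); return cv2.projectPoints(np.array(X,float).reshape(-1,1,3),r,z['t'],z['K'],z['D'])[0][:,0]
E
python3 - <<'E'
from h import *
for n in ['scene','side','wrist']: snap(n,n+'0')
print(ctrl.get_state())
for n in ['scene','side']:
    z=load(n+'0'); print(n,-z['R'].T@z['t'],z['R'][2])
E
```

```text
pics
{'time': 0.15, 'qpos': array([-1.50023072e-01,  2.87024023e-01,  1.57782898e+00,  7.22981961e-07,
        1.27863986e+00, -1.49988100e-01]), 'dq': array([ 1.03903310e-03, -1.45982040e-03, -3.49301065e-03, -2.53130059e-04,
        1.74544018e-03,  7.37682881e-05]), 'joint_efforts': array([ 7.91554030e-04, -4.06602967e+01, -2.93140125e+01, -8.94972595e-05,
        3.96185191e-03, -2.97825103e-06]), 'eef_pos': array([6.74484427e-01, 9.21271279e-05, 2.30230062e-01]), 'tcp_rot': array([-7.07005820e-01,  6.76682526e-04,  6.51805961e-04,  7.07207104e-01]), 'contact_force': array([ 0.7521982 ,  0.47845939, -0.92623958]), 'wrist_torque': array([ 0.00888943, -0.03043561,  0.00189907]), 'opening': 0.9959240470132078}
scene [-0.39485301 -0.56745746  0.89899725] [ 0.69417886  0.49541661 -0.52218588]
side [0.03058024 0.92806158 0.89995503] [ 0.44609595 -0.66606856 -0.59778848]
```

View pics/scene0.png

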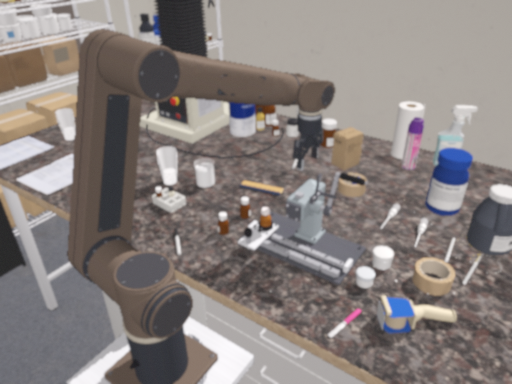

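View pics/side0.png

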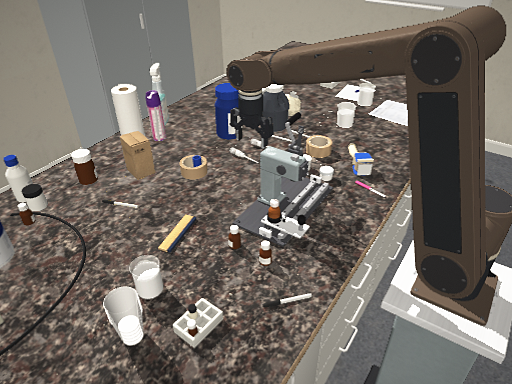

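View pics/wrist0.png

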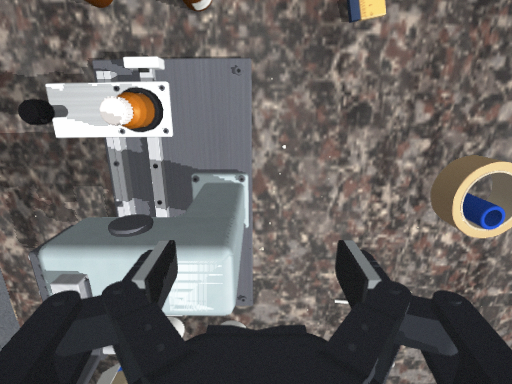

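Run:
```python
from h import *
z=load('wrist0'); C=cloud(z)
print(-z['R'].T@z['t'])
for n,(u,v) in dict(knob=(36,112),cap=(112,111),ram=(130,225),platecorner=(247,62),plate2=(240,298),headTL=(175,222),headR=(238,230),head2=(232,308),headtopR=(60,240)).items(): print(n,C[v,u].round(4))
# head top points
H=C[...,2]; m=(H>.200)&(H<.21)&(z['d']>0); 
cv2.imwrite('pics/m.png',(m*255).astype(np.uint8))
P=C[m]; print(len(P),P.min(0),P.max(0))
m2=(abs(H-.012)<.004); P=C[m2]; print(len(P),np.percentile(P,[1,50,99],axis=0))
im=cv2.imread('pics/wrist0.png'); cv2.imwrite('pics/w0b.png',cv2.resize(im[:,:300],None,fx=2,fy=1.5*1.0) if 0 else cv2.resize(im[40:340,0:300],None,fx=2,fy=2))
for n in ['side','scene']:
  im=cv2.imread(f'pics/{n}0.png')
  a=im[120:250,220:350] if n=='side' else im[160:290,220:380]
  cv2.imwrite(f'pics/{n}0b.png',cv2.resize(a,None,fx=4.5,fy=4.5,interpolation=2))
```

```text
[0.67502181 0.07520914 0.37240036]
knob [0.4568 0.0703 0.0966]
cap [0.5435 0.0707 0.1156]
ram [ 0.5761 -0.0139  0.1773]
platecorner [0.6631 0.1252 0.0115]
plate2 [ 0.6487 -0.2147  0.0116]
headTL [ 0.6056 -0.0196  0.1584]
headR [ 0.6585 -0.0302  0.1515]
head2 [ 0.6563 -0.071   0.2018]
headtopR [ 0.5283 -0.02    0.1914]
7391 [ 0.51654889 -0.07726934  0.2000011 ] [ 0.65782806 -0.01989883  0.20997866]
15937 [[ 0.47496139 -0.26103514  0.00850281]
 [ 0.60504116  0.03554138  0.0116605 ]
 [ 0.97105272  0.18951727  0.01528416]]
```

View pics/w0b.png

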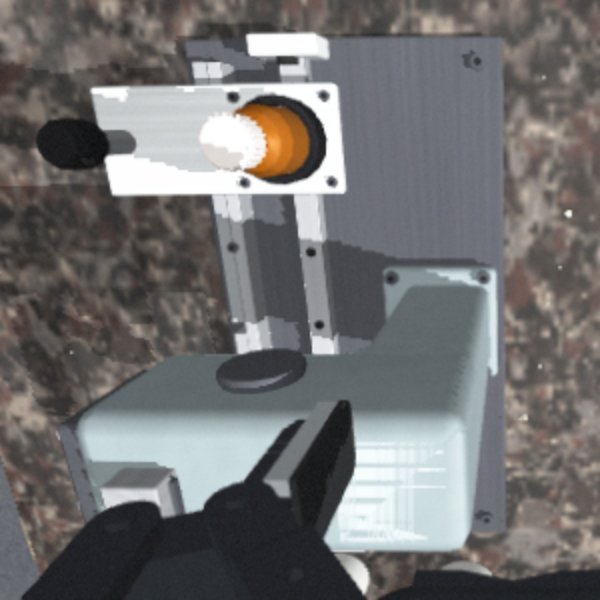

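View pics/scene0b.png

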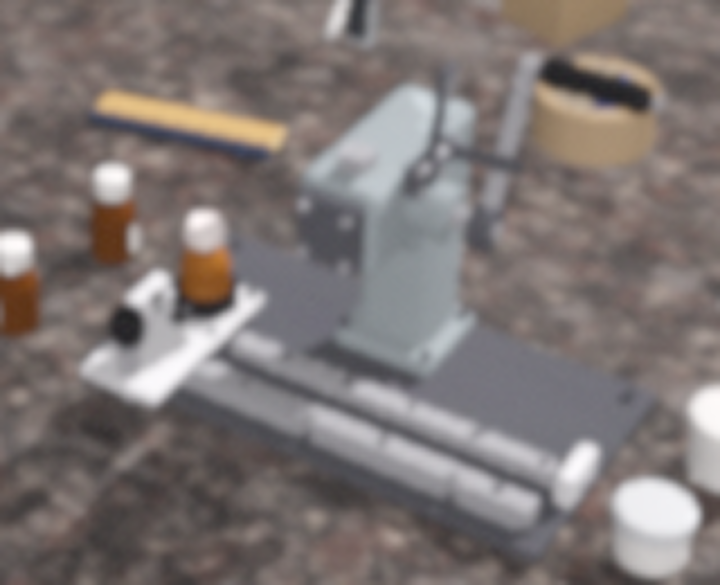

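View pics/side0b.png

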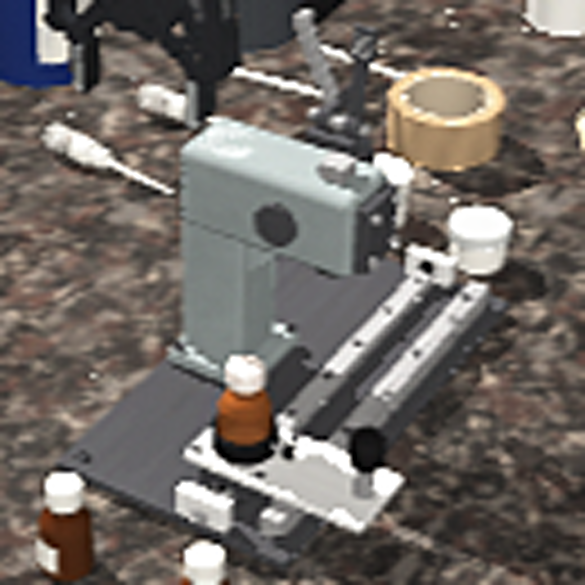

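Run:
```python
from h import *
z=load('wrist0')
def onz(u,v,h):
    a=w(z,u,v,1.); c=-z['R'].T@z['t']; return c+(a-c)*(h-c[2])/(a[2]-c[2])
for u,v in [(253,58.5),(253,180),(252,305),(93,59),(200,58.5)]: print(u,v,onz(u,v,.012).round(4))
C=cloud(z);H=C[...,2]
m=(H>.203)&(H<.207)&(z['d']>0);P=C[m][:,:2].astype(np.float32);print(cv2.minAreaRect(P),np.percentile(P,[.5,99.5],axis=0))
for x in np.arange(.53,.66,.015):
    s=P[abs(P[:,0]-x)<.003]; print(x.round(3),s[:,1].max().round(4),s[:,1].min().round(4))
# carrier plate z .044
m=(abs(H-.044)<.003);P=C[m][:,:2].astype(np.float32);P=P[(P[:,0]>.42)&(P[:,0]<.6)];print(cv2.minAreaRect(P),len(P))
# cap top
m=(H>.105)&(H<.13)&(C[...,1]>.04);P=C[m];print(P.mean(0),P.min(0),P.max(0))
m=(H>.085)&(H<.1)&(C[...,1]>.04)&(C[...,0]<.49);P=C[m];print(P.mean(0),P.min(0),P.max(0))
```

```text
253 58.5 [0.6704 0.129  0.012 ]
253 180 [ 0.6699 -0.0222  0.012 ]
252 305 [ 0.6675 -0.2278  0.012 ]
93 59 [0.4757 0.1302 0.012 ]
200 58.5 [0.6066 0.1292 0.012 ]
((0.5872435569763184, -0.04850323498249054), (0.13893121480941772, 0.05508764460682869), 0.31082674860954285) [[ 0.52007186 -0.07466009]
 [ 0.65512624 -0.02208012]]
0.53 -0.0219 -0.0439
0.545 -0.0223 -0.041
0.56 -0.022 -0.058
0.575 -0.022 -0.046
0.59 -0.0212 -0.0328
0.605 -0.0616 -0.0759
0.62 -0.0215 -0.0758
0.635 -0.0224 -0.0755
0.65 -0.0216 -0.0753
((0.4996469020843506, -0.1310364305973053), (0.4676787853240967, 0.14347891509532928), 89.05503845214844) 4249
[0.54521648 0.07080641 0.11354189] [0.53009058 0.05766255 0.10502327] [0.55614161 0.08385986 0.1168417 ]
[0.45099711 0.07052108 0.0934078 ] [0.43620316 0.05805194 0.08504765] [0.46068769 0.08289305 0.09764415]
```

Request:
step_arm(
  rows=[
    [[0,7,0],[0,0,40],0.1],
    [[0,14,0],[0,0,75],0.2],
    [[0,21,0],[-35,0,90],0.3],
    [[0,28,0],[-75,0,90],0.3],
    [[0,35,0],[-115,0,85],0.3],
    [[0,42,0],[-150,0,80],0.3],
    [[0,49,0],[-185,0,75],0.3],
    [[0,56,0],[-210,0,71],0.3],
    [[0,63,0],[-225,0,70],0.3],
    [[0,70,0],[-225,0,70],0.3],
  ],
)

```text
time: 0.98
eef_pos: [0.4471, 0.0702, 0.2308]
tcp_rot: [0.578, -0.408, 0.407, -0.578]
contact_force: [0.0, 0.5, 0.0]
opening: 0.7
```

Request:
step_arm(
  rows=[
    [[0,7,0],[0,25,0],0.3],
    [[0,14,0],[0,55,0],0.3],
    [[0,20,0],[0,85,0],0.3],
    [[0,20,0],[0,85,0],0.3],
  ],
)

```text
time: 1.32
eef_pos: [0.4452, 0.0703, 0.1402]
tcp_rot: [-0.502, 0.504, -0.497, 0.497]
contact_force: [-1.1, -0.1, 0.2]
opening: 0.7
```

Run:
```python
from h import *
for n in ['side','wrist']: snap(n,n+'1')
s=ctrl.get_state();print(s['time'],s['eef_pos'],Ro.from_quat(s['tcp_rot']).as_matrix().round(3))
z=load('wrist1');C=cloud(z);H=C[...,2]
m=(H>.085)&(H<.1)&(z['d']>0)&(C[...,0]<.49)&(C[...,1]>0.03)&(C[...,1]<.11);P=C[m];print(len(P),P.mean(0),P.min(0),P.max(0))
a=cv2.imread('pics/side1.png');b=cv2.imread('pics/wrist1.png');cv2.imwrite('pics/c1.png',cv2.resize(np.vstack([a[60:300,150:],b[:,:362]]),None,fx=.95,fy=.95))
```

```text
1.4167 [0.44912995 0.07009474 0.14565346] [[ 0.003 -0.003  1.   ]
 [-1.     0.     0.003]
 [-0.    -1.    -0.003]]
865 [0.44975512 0.0699121  0.09397897] [0.4363     0.05746771 0.08501436] [0.4600331  0.08271507 0.0972441 ]
```

View pics/c1.png

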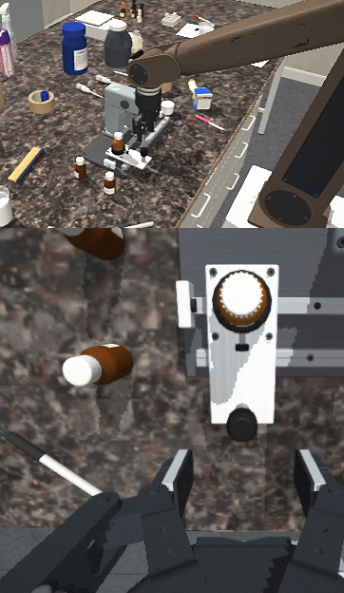

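Request:
step_arm(
  rows=[
    [[0,0,0],[0,35,0],0.35],
    [[0,0,0],[0,65,0],0.4],
    [[0,0,0],[0,77,0],0.4],
    [[0,0,0],[0,77,0],0.6],
    [[0,0,0],[0,77,0],0.8],
    [[0,0,0],[0,77,0],0.8],
    [[0,0,0],[0,77,0],0.8],
  ],
  newtons=25,
)

```text
time: 2.0
eef_pos: [0.4513, 0.0702, 0.0712]
tcp_rot: [-0.499, 0.499, -0.501, 0.501]
contact_force: [-1.3, 2.3, 0.4]
opening: 0.285
```

Request:
step_arm(
  rows=[
    [[0,0,0],[20,0,0],0.9],
    [[0,0,0],[40,0,0],0.9],
    [[0,0,0],[60,0,0],0.9],
    [[0,0,0],[80,0,0],0.9],
    [[0,0,0],[97,0,0],0.9],
    [[0,0,0],[108,0,0],0.9],
    [[0,0,0],[114,0,0],0.9],
    [[0,0,0],[118,0,0],0.9],
    [[0,0,0],[119,0,0],0.9],
    [[0,0,0],[119,0,0],0.9],
  ],
)

```text
time: 2.83
eef_pos: [0.4516, -0.0494, 0.0712]
tcp_rot: [0.499, -0.499, 0.501, -0.501]
contact_force: [0.1, 1.1, 6.9]
opening: 0.285
```

Run:
```python
from h import *
for n in ['side','wrist']: snap(n,n+'2')
s=ctrl.get_state();print(s['time'],s['eef_pos'],s['contact_force'],s['opening'])
a=cv2.imread('pics/side2.png');b=cv2.imread('pics/wrist2.png');cv2.imwrite('pics/c2.png',np.vstack([cv2.resize(a[110:260,200:370],(362,320)),b[:270,75:437]]))
```

```text
2.9333 [ 0.4516053  -0.04928811  0.07117569] [-0.62870312  1.51737029  4.75166184] 0.28987423775410187
```

View pics/c2.png

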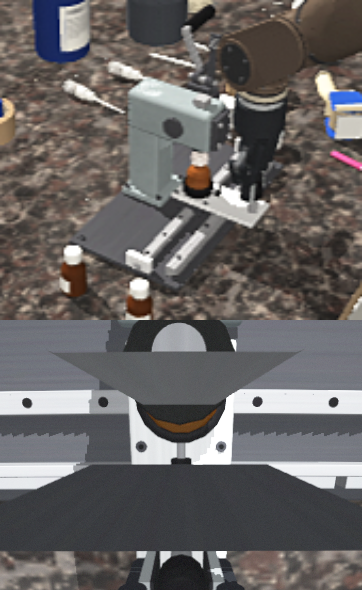

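Request:
step_arm(
  rows=[
    [[0,0,0],[0,0,0],0.6],
    [[0,0,0],[0,0,0],0.5],
    [[0,0,0],[0,0,0],0.4],
    [[0,0,0],[0,0,0],0.35],
    [[0,0,0],[0,-20,0],0.35],
    [[0,0,0],[0,-55,0],0.35],
    [[0,0,0],[0,-85,0],0.35],
    [[0,0,0],[0,-85,0],0.35],
  ],
)

```text
time: 3.6
eef_pos: [0.4538, -0.0502, 0.1607]
tcp_rot: [0.498, -0.496, 0.504, -0.502]
contact_force: [1.0, 0.3, 0.7]
opening: 0.649
```

Run:
```python
from h import *
for n in ['side','wrist']: snap(n,n+'3')
s=ctrl.get_state();print(s['time'],s['eef_pos'],s['contact_force'],s['opening'])
z=load('wrist3');C=cloud(z);H=C[...,2]
m=(H>.085)&(H<.1)&(z['d']>0)&(C[...,0]<.49)&(C[...,1]>-.09)&(C[...,1]<-.01);P=C[m];print(len(P),P.mean(0),P.min(0),P.max(0))
a=cv2.imread('pics/side3.png');b=cv2.imread('pics/wrist3.png');cv2.imwrite('pics/c3.png',np.vstack([cv2.resize(a[110:260,200:370],(362,320)),b[:270,75:437]]))
```

```text
3.7 [ 0.45079365 -0.04926969  0.15561502] [ 0.46368801 -0.60757742 -0.00891371] 0.650663025120868
743 [ 0.45000084 -0.0506857   0.09405315] [ 0.43678488 -0.06288727  0.08506609] [ 0.46054113 -0.03801156  0.09711942]
```

View pics/c3.png

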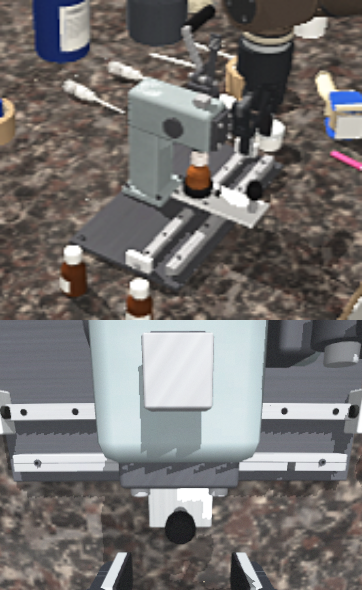

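Run:
```python
from h import *
z=load('wrist3');C=cloud(z);H=C[...,2];ok=z['d']>0
m=ok&(H>.214)&(H<.221)&(C[...,0]<.6)&(C[...,0]>.5)&(abs(C[...,1]+.05)<.03);P=C[m];print(len(P),P.mean(0),P.min(0),P.max(0))
m=ok&(H>.2)&(H<.209)&(C[...,0]<.6)&(C[...,0]>.5)&(abs(C[...,1]+.05)<.04);P=C[m];print(len(P),np.percentile(P,[1,99],axis=0))
z=load('side3');C=cloud(z);H=C[...,2];ok=z['d']>0
m=ok&(H>.225)&(H<.32)&(C[...,0]<.7)&(C[...,0]>.53)&(C[...,1]<-.05)&(C[...,1]>-.25);P=C[m]
ys,xs=np.where(m)
for i in range(0,len(P),max(1,len(P)//40)): print(xs[i],ys[i],P[i].round(3))
a=cv2.imread('pics/side3.png');cv2.imwrite('pics/c4.png',cv2.resize(a[105:185,260:340],(640,640),interpolation=2)[:600])
```

```text
5381 [ 0.54323692 -0.04996482  0.21668754] [ 0.53310685 -0.06001396  0.21427592] [ 0.55314113 -0.03979023  0.22049472]
18376 [[ 0.5174549  -0.08235349  0.2006949 ]
 [ 0.5597565  -0.02249873  0.20733138]]
297 112 [ 0.625 -0.202  0.278]
298 113 [ 0.62  -0.201  0.277]
297 114 [ 0.622 -0.197  0.274]
295 115 [ 0.622 -0.183  0.276]
292 116 [ 0.627 -0.172  0.276]
298 116 [ 0.613 -0.188  0.273]
293 117 [ 0.622 -0.169  0.275]
299 117 [ 0.611 -0.192  0.268]
294 118 [ 0.615 -0.164  0.275]
289 119 [ 0.622 -0.143  0.279]
295 119 [ 0.614 -0.17   0.269]
290 120 [ 0.617 -0.14   0.278]
286 121 [ 0.628 -0.134  0.273]
292 121 [ 0.612 -0.146  0.273]
289 122 [ 0.618 -0.136  0.272]
286 123 [ 0.619 -0.119  0.275]
292 123 [ 0.614 -0.15   0.263]
290 124 [ 0.615 -0.138  0.265]
289 125 [ 0.614 -0.131  0.264]
289 126 [ 0.613 -0.129  0.261]
303 126 [ 0.551 -0.107  0.289]
299 127 [ 0.561 -0.099  0.287]
287 128 [ 0.617 -0.122  0.256]
300 128 [ 0.557 -0.1    0.284]
288 129 [ 0.612 -0.122  0.254]
301 129 [ 0.554 -0.099  0.281]
298 130 [ 0.562 -0.096  0.277]
288 131 [ 0.611 -0.12   0.248]
300 131 [ 0.556 -0.098  0.274]
291 132 [ 0.604 -0.128  0.242]
302 132 [ 0.551 -0.101  0.271]
298 133 [ 0.562 -0.096  0.266]
289 134 [ 0.606 -0.117  0.24 ]
300 134 [ 0.556 -0.098  0.263]
298 135 [ 0.561 -0.096  0.26 ]
291 136 [ 0.6   -0.121  0.232]
301 136 [ 0.551 -0.098  0.258]
299 137 [ 0.558 -0.097  0.253]
298 138 [ 0.56  -0.095  0.249]
297 140 [ 0.563 -0.093  0.242]
299 141 [ 0.557 -0.097  0.238]
297 143 [ 0.563 -0.096  0.23 ]
299 144 [ 0.554 -0.092  0.231]
```

View pics/c4.png

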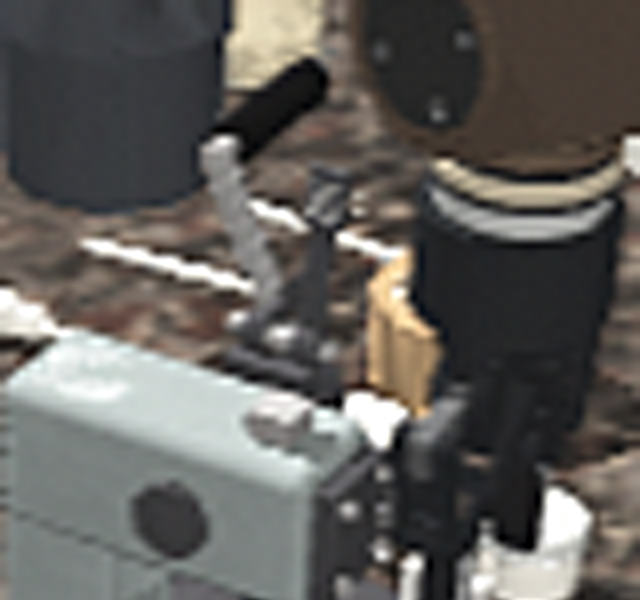

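Request:
step_arm(
  rows=[
    [[0,-7,0],[0,-35,0],0.6],
    [[0,-14,0],[0,-70,0],0.8],
    [[0,-21,0],[0,-105,0],1.0],
    [[0,-28,0],[0,-140,0],1.0],
    [[0,-35,0],[0,-175,0],1.0],
    [[0,-42,0],[25,-175,25],1.0],
    [[0,-49,0],[50,-175,55],1.0],
    [[0,-56,0],[75,-175,85],1.0],
    [[0,-63,0],[96,-175,105],1.0],
    [[0,-70,0],[96,-175,105],1.0],
  ],
)

```text
time: 4.53
eef_pos: [0.5567, -0.1483, 0.325]
tcp_rot: [-0.697, 0.123, -0.12, 0.697]
contact_force: [-1.2, -0.2, -0.4]
opening: 0.002
```

Request:
step_arm(
  rows=[
    [[0,-7,0],[0,0,0],1.0],
    [[0,-14,0],[0,0,0],1.0],
    [[0,-20,0],[0,0,0],1.0],
    [[0,-20,0],[0,0,0],1.0],
  ],
)

```text
time: 4.87
eef_pos: [0.5544, -0.1449, 0.3264]
tcp_rot: [-0.706, 0.001, 0.002, 0.708]
contact_force: [-0.3, 0.2, 0.5]
opening: 0.002
```

Run:
```python
from h import *
for n in ['side','wrist']: snap(n,n+'5')
s=ctrl.get_state();print(s['time'],s['eef_pos'],s['opening'],Ro.from_quat(s['tcp_rot']).as_matrix().round(3))
a=cv2.imread('pics/side5.png');b=cv2.imread('pics/wrist5.png');cv2.imwrite('pics/c5.png',np.vstack([cv2.resize(a[80:200,240:360],(400,400),interpolation=2),b[184:384,56:456]]))
```

```text
4.9667 [ 0.55454832 -0.14479746  0.32730001] -9.735991052802163e-05 [[ 1.    -0.003  0.003]
 [-0.003  0.001  1.   ]
 [-0.003 -1.     0.001]]
```

View pics/c5.png

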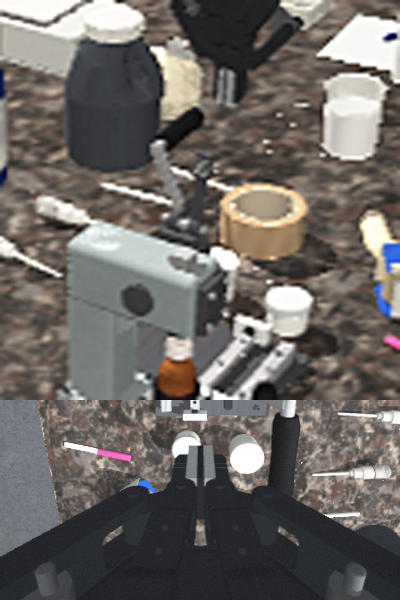

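Request:
step_arm(
  rows=[
    [[0,0,0],[2,30,0],1.0],
    [[0,0,0],[2,55,0],1.0],
    [[0,0,0],[2,55,10],1.0],
    [[0,0,0],[2,52,20],1.0],
    [[0,0,0],[2,50,28],1.0],
    [[0,0,0],[2,49,34],1.0],
    [[0,0,0],[2,47,41],1.0],
    [[0,0,0],[2,47,47],1.0],
    [[0,0,0],[2,48,54],1.0],
    [[0,0,0],[2,49,60],1.0],
  ],
)

```text
time: 5.8
eef_pos: [0.5575, -0.0843, 0.2815]
tcp_rot: [0.707, 0.001, 0.001, -0.707]
contact_force: [0.8, -1.3, 1.0]
opening: 0.002
```

Run:
```python
from h import *
for n in ['side']: snap(n,n+'6')
s=ctrl.get_state();print(s['time'],s['eef_pos'],s['contact_force'])
a=cv2.imread('pics/side6.png');cv2.imwrite('pics/c6.png',cv2.resize(a[90:190,240:340],(600,600),interpolation=2))
```

```text
5.85 [ 0.55727303 -0.08335479  0.28083376] [ 1.05444562 -0.11111079 -0.94700219]
```

View pics/c6.png

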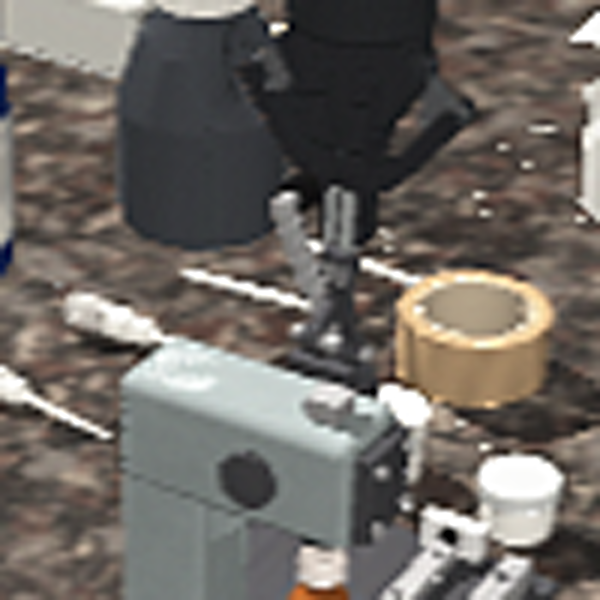

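Request:
step_arm(
  rows=[
    [[0,0,0],[0,2,6],1.0],
    [[0,0,0],[0,6,12],1.0],
    [[0,0,0],[0,10,18],1.0],
    [[0,0,0],[0,14,23],1.0],
    [[0,0,0],[0,19,27],1.0],
    [[0,0,0],[0,24,31],1.0],
    [[0,0,0],[0,29,35],1.0],
    [[0,0,0],[0,32,37],1.0],
    [[0,0,0],[0,32,37],1.0],
  ],
)

```text
time: 6.6
eef_pos: [0.5564, -0.0474, 0.2469]
tcp_rot: [-0.707, 0.001, 0.001, 0.707]
contact_force: [-0.1, 1.5, -0.0]
opening: 0.001
```

Run:
```python
from h import *
for n in ['side','scene']: snap(n,n+'7')
s=ctrl.get_state();print(s['time'],s['eef_pos'],s['contact_force'])
a=cv2.imread('pics/side7.png');b=cv2.imread('pics/scene7.png');cv2.imwrite('pics/c7.png',np.hstack([cv2.resize(a[90:190,260:340],(400,500),interpolation=2),cv2.resize(b[150:250,270:350],(400,500),interpolation=2)]))
```

```text
6.7 [ 0.55669925 -0.04784323  0.24778969] [ 0.44316635  0.42245996 -0.19664722]
```

View pics/c7.png

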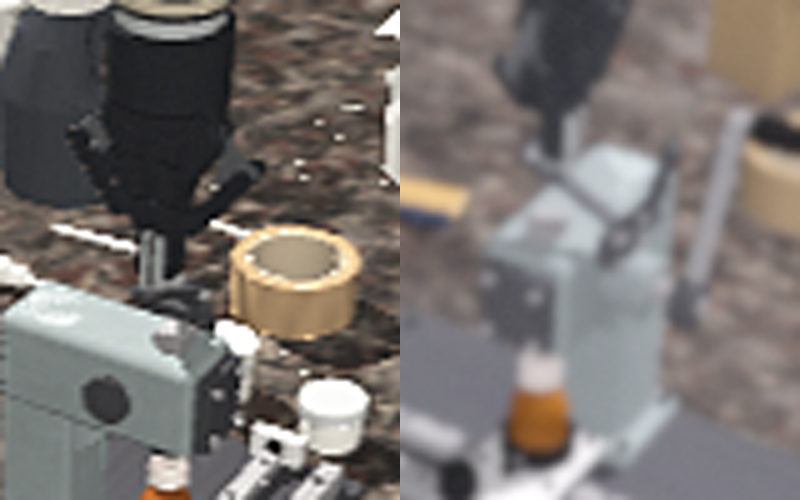

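Request:
step_arm(
  rows=[
    [[0,0,0],[0,3,1],1.0],
    [[0,0,0],[0,5,2],1.0],
    [[0,0,0],[0,5,2],1.0],
  ],
)

```text
time: 6.95
eef_pos: [0.5571, -0.046, 0.2432]
tcp_rot: [-0.707, -0.0, -0.0, 0.707]
contact_force: [-0.3, -0.0, 0.2]
opening: -0.003
```

Request:
step_arm(
  rows=[
    [[0,0,0],[0,-25,-5],1.0],
    [[0,0,0],[0,-60,-10],0.9],
    [[0,0,0],[0,-95,-10],0.7],
    [[0,0,0],[0,-95,-10],0.5],
    [[0,0,0],[0,-95,-10],0.4],
  ],
)

```text
time: 7.37
eef_pos: [0.5581, -0.0564, 0.3418]
tcp_rot: [0.708, 0.002, 0.002, -0.706]
contact_force: [0.6, 0.9, -0.8]
opening: 0.519
```

Run:
```python
from h import *
for n in ['side','scene','wrist']: snap(n,n+'8')
s=ctrl.get_state();print(s['time'],s['eef_pos'],s['contact_force'],s['opening'])
a=cv2.imread('pics/side8.png');b=cv2.imread('pics/scene8.png');cv2.imwrite('pics/c8.png',np.hstack([cv2.resize(a[90:190,260:340],(400,500),interpolation=2),cv2.resize(b[150:250,270:350],(400,500),interpolation=2)]))
for n in ['side8','scene8','wrist8']:
    z=load(n);C=cloud(z);H=C[...,2]
    m=(z['d']>0)&(H>.222)&(H<.3)&(C[...,0]<.575)&(C[...,0]>.53)&(C[...,1]<0.0)&(C[...,1]>-.14);P=C[m]
    print(n,len(P)); print(P[::max(1,len(P)//20)].round(3))
```

```text
7.5167 [ 0.55633519 -0.05580625  0.33659224] [-0.81676039  0.05704888 -0.34201645] 0.6027687980281718
side8 42
[[ 0.575 -0.084  0.224]
 [ 0.562 -0.087  0.223]
 [ 0.556 -0.091  0.223]
 [ 0.56  -0.078  0.224]
 [ 0.564 -0.027  0.245]
 [ 0.56  -0.033  0.244]
 [ 0.557 -0.039  0.241]
 [ 0.557 -0.052  0.235]
 [ 0.555 -0.061  0.231]
 [ 0.556 -0.077  0.223]
 [ 0.565 -0.022  0.244]
 [ 0.559 -0.024  0.245]
 [ 0.552 -0.024  0.247]
 [ 0.55  -0.032  0.244]
 [ 0.547 -0.04   0.241]
 [ 0.552 -0.062  0.228]
 [ 0.557 -0.021  0.243]
 [ 0.55  -0.021  0.246]
 [ 0.549 -0.031  0.241]
 [ 0.547 -0.041  0.237]
 [ 0.548 -0.024  0.241]]
scene8 113
[[ 0.562 -0.024  0.248]
 [ 0.559 -0.029  0.247]
 [ 0.554 -0.029  0.246]
 [ 0.552 -0.024  0.242]
 [ 0.557 -0.037  0.244]
 [ 0.548 -0.033  0.244]
 [ 0.557 -0.044  0.243]
 [ 0.549 -0.036  0.24 ]
 [ 0.557 -0.048  0.24 ]
 [ 0.55  -0.048  0.241]
 [ 0.546 -0.044  0.238]
 [ 0.556 -0.055  0.237]
 [ 0.56  -0.057  0.232]
 [ 0.552 -0.061  0.234]
 [ 0.552 -0.064  0.232]
 [ 0.575 -0.095  0.23 ]
 [ 0.56  -0.073  0.227]
 [ 0.557 -0.075  0.226]
 [ 0.556 -0.079  0.224]
 [ 0.574 -0.099  0.222]
 [ 0.552 -0.094  0.228]
 [ 0.551 -0.089  0.224]
 [ 0.561 -0.1    0.222]]
wrist8 1033
[[ 0.549 -0.024  0.243]
 [ 0.558 -0.025  0.247]
 [ 0.548 -0.028  0.245]
 [ 0.556 -0.03   0.247]
 [ 0.564 -0.031  0.247]
 [ 0.553 -0.034  0.245]
 [ 0.562 -0.036  0.245]
 [ 0.555 -0.039  0.243]
 [ 0.565 -0.042  0.242]
 [ 0.557 -0.044  0.242]
 [ 0.551 -0.048  0.24 ]
 [ 0.559 -0.051  0.237]
 [ 0.558 -0.056  0.234]
 [ 0.558 -0.06   0.233]
 [ 0.557 -0.065  0.231]
 [ 0.556 -0.07   0.229]
 [ 0.556 -0.075  0.227]
 [ 0.559 -0.079  0.226]
 [ 0.557 -0.086  0.223]
 [ 0.552 -0.094  0.223]
 [ 0.559 -0.099  0.223]]
```

View pics/c8.png

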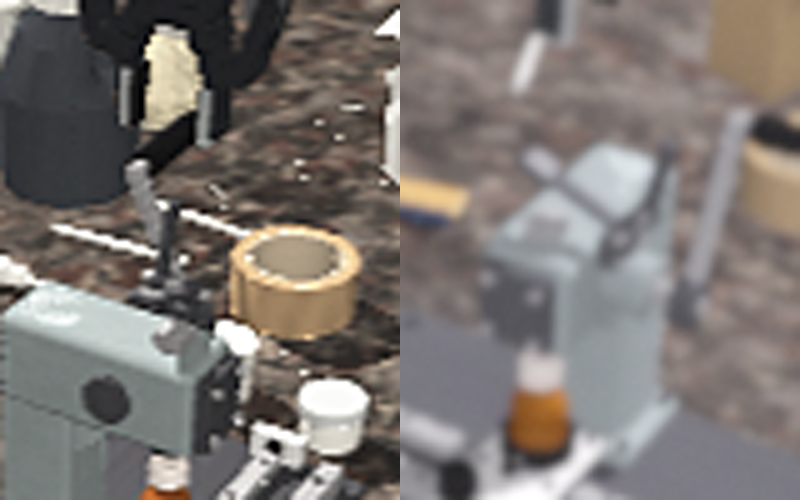

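View pics/wrist8.png

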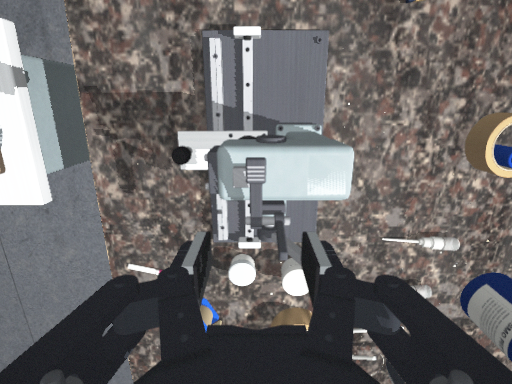

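Run:
```python
from h import *
for n in ['side8','wrist8','scene8']:
    z=load(n); print(n,proj(z,[[.6215,-.177,.269],[.6215,-.140,.269],[.6215,-.214,.269],[.5735,-.13,.17],[.6215,-.13,.269]]).round(0).tolist())
z=load('side8');C=cloud(z);H=C[...,2]
m=(z['d']>0)&(H>.24)&(H<.3)&(C[...,0]<.68)&(C[...,0]>.58)&(C[...,1]<-.1)&(C[...,1]>-.24);P=C[m]
print(len(P));print(P[np.argsort(P[:,1])][::max(1,len(P)//25)].round(3))
```

```text
side8 [[294.0, 118.0], [289.0, 122.0], [299.0, 113.0], [298.0, 153.0], [287.0, 123.0]]
wrist8 [[324.0, 321.0], [327.0, 289.0], [321.0, 351.0], [270.0, 231.0], [328.0, 279.0]]
scene8 [[352.0, 180.0], [340.0, 176.0], [365.0, 183.0], [327.0, 211.0], [337.0, 175.0]]
138
[[ 0.623 -0.205  0.278]
 [ 0.625 -0.195  0.278]
 [ 0.617 -0.188  0.275]
 [ 0.624 -0.186  0.278]
 [ 0.621 -0.181  0.277]
 [ 0.619 -0.178  0.276]
 [ 0.619 -0.171  0.275]
 [ 0.625 -0.168  0.278]
 [ 0.621 -0.161  0.278]
 [ 0.616 -0.158  0.274]
 [ 0.614 -0.156  0.264]
 [ 0.618 -0.149  0.277]
 [ 0.619 -0.144  0.279]
 [ 0.61  -0.143  0.271]
 [ 0.617 -0.141  0.274]
 [ 0.614 -0.137  0.273]
 [ 0.617 -0.135  0.269]
 [ 0.608 -0.134  0.242]
 [ 0.609 -0.129  0.245]
 [ 0.616 -0.128  0.261]
 [ 0.627 -0.126  0.27 ]
 [ 0.614 -0.124  0.249]
 [ 0.625 -0.124  0.264]
 [ 0.601 -0.123  0.242]
 [ 0.609 -0.122  0.244]
 [ 0.616 -0.122  0.253]
 [ 0.623 -0.12   0.263]
 [ 0.583 -0.101  0.265]]
```

Request:
step_arm(
  rows=[
    [[0,0,0],[15,0,-30],0.35],
    [[0,0,0],[35,0,-65],0.35],
    [[0,0,0],[55,0,-100],0.35],
    [[0,0,0],[65,0,-124],0.35],
    [[0,0,0],[65,0,-124],0.35],
    [[0,0,0],[65,15,-124],0.35],
  ],
)

```text
time: 8.02
eef_pos: [0.6227, -0.1817, 0.3239]
tcp_rot: [0.707, -0.0, 0.001, -0.707]
contact_force: [0.7, 1.6, 0.3]
opening: 0.646
```

Run:
```python
from h import *
for n in ['wrist']: snap(n,n+'9')
s=ctrl.get_state();print(s['time'],s['eef_pos'],s['contact_force'],s['opening'])
```

```text
8.0667 [ 0.62098454 -0.18003838  0.31850567] [-0.53036874  0.34113126 -3.2522625 ] 0.6460237892005495
```

View pics/wrist9.png

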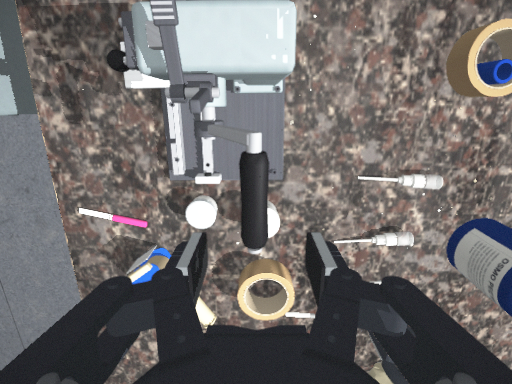

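Request:
step_arm(
  rows=[
    [[0,0,0],[0,30,0],0.35],
    [[0,0,0],[0,55,0],0.35],
    [[0,0,0],[0,69,0],0.35],
    [[0,0,0],[0,69,0],0.35],
  ],
)

```text
time: 8.4
eef_pos: [0.6193, -0.1781, 0.2482]
tcp_rot: [-0.705, 0.003, 0.004, 0.709]
contact_force: [-1.2, 0.8, -1.2]
opening: 0.648
```

Run:
```python
from h import *
for n in ['side','wrist']: snap(n,n+'10')
s=ctrl.get_state();print(s['time'],s['eef_pos'],s['contact_force'],s['opening'])
a=cv2.imread('pics/side10.png');b=cv2.imread('pics/wrist10.png');cv2.imwrite('pics/c10.png',np.hstack([cv2.resize(a[80:180,260:340],(400,500),interpolation=2),cv2.resize(b[84:,100:400],(400,500))]))
```

```text
8.5 [ 0.62165286 -0.17936659  0.25384982] [0.01362959 0.25409761 0.1270979 ] 0.653607039292483
```

View pics/c10.png

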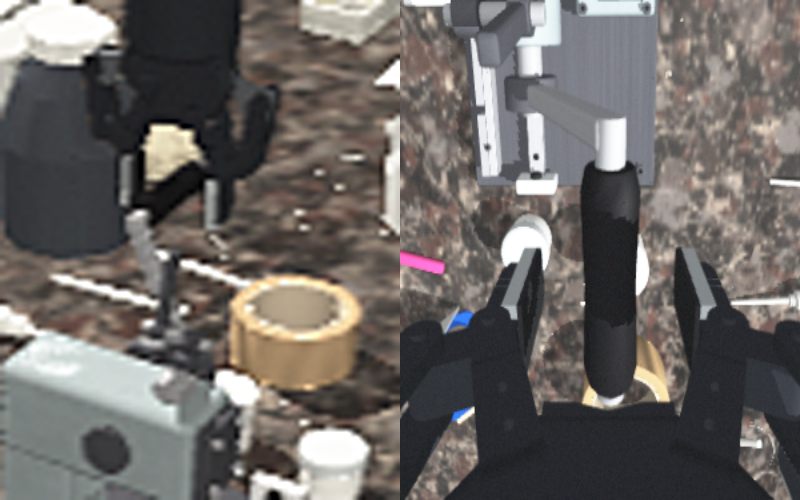

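Request:
step_arm(
  rows=[
    [[0,0,0],[0,3,0],0.5],
    [[0,0,0],[0,3,0],0.7],
    [[0,0,0],[0,3,0],0.85],
    [[0,0,0],[0,3,0],0.9],
    [[0,0,0],[0,3,0],0.9],
    [[0,0,0],[0,3,0],0.9],
  ],
  newtons=40,
)

```text
time: 9.0
eef_pos: [0.6216, -0.1802, 0.253]
tcp_rot: [0.707, -0.0, -0.0, -0.707]
contact_force: [-5.7, 0.3, 5.1]
opening: 0.223
```

Request:
step_arm(
  rows=[
    [[0,0,0],[-5,-2,0],0.9],
    [[0,0,0],[-10,-4,0],0.9],
    [[0,0,0],[-21,-8,0],0.9],
    [[0,0,0],[-31,-10,0],0.9],
    [[0,0,0],[-42,-11,0],0.9],
    [[0,0,0],[-53,-11,0],0.9],
    [[0,0,0],[-64,-10,0],0.9],
    [[0,0,0],[-75,-8,0],0.9],
    [[0,0,0],[-75,-8,0],0.9],
  ],
)

```text
time: 9.75
eef_pos: [0.5461, -0.1804, 0.2608]
tcp_rot: [0.708, 0.001, 0.001, -0.706]
contact_force: [2.2, -0.3, 4.6]
opening: 0.22
```

Run:
```python
from h import *
for n in ['side','wrist']: snap(n,n+'11')
s=ctrl.get_state();print(s['time'],s['eef_pos'],s['contact_force'],s['opening'])
a=cv2.imread('pics/side11.png');b=cv2.imread('pics/wrist11.png');cv2.imwrite('pics/c11.png',np.hstack([cv2.resize(a[90:210,250:350],(400,480),interpolation=2),cv2.resize(b[84:,100:400],(400,480))]))
```

```text
9.85 [ 0.54686771 -0.18045282  0.26090597] [ 1.41284091 -1.06839107  6.64135883] 0.22686699869476126
```

View pics/c11.png

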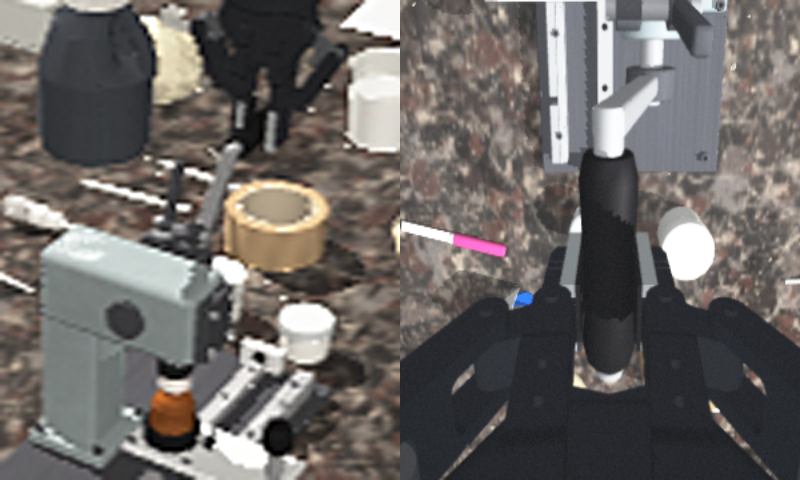

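Request:
step_arm(
  rows=[
    [[0,0,0],[-5,2,0],0.9],
    [[0,0,0],[-10,4,0],0.9],
    [[0,0,0],[-16,6,0],0.9],
    [[0,0,0],[-21,8,0],0.9],
    [[0,0,0],[-30,13,0],0.9],
    [[0,0,0],[-39,19,0],0.9],
    [[0,0,0],[-44,23,0],0.9],
    [[0,0,0],[-48,27,0],0.9],
    [[0,0,0],[-52,30,0],0.9],
    [[0,0,0],[-52,30,0],0.9],
  ],
)

```text
time: 10.68
eef_pos: [0.4962, -0.1807, 0.2324]
tcp_rot: [0.708, 0.002, 0.002, -0.706]
contact_force: [3.4, -0.4, 10.9]
opening: 0.224
```

Run:
```python
from h import *
for n in ['side','wrist','scene']: snap(n,n+'12')
s=ctrl.get_state();print(s['time'],s['eef_pos'],s['contact_force'],s['opening'])
a=cv2.imread('pics/side12.png');b=cv2.imread('pics/wrist12.png');cv2.imwrite('pics/c12.png',np.hstack([cv2.resize(a[90:210,250:350],(400,480),interpolation=2),cv2.resize(b[84:,100:400],(400,480))]))
```

```text
10.8333 [ 0.49682356 -0.18066355  0.23299897] [ 1.85810678 -0.34793787 11.28795205] 0.22401531800437705
```

View pics/c12.png

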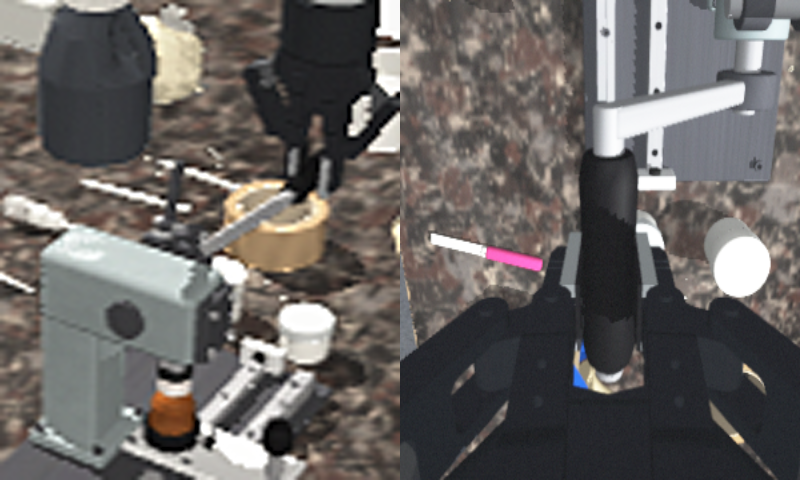

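Request:
step_arm(
  rows=[
    [[0,0,0],[-2,2,0],0.9],
    [[0,0,0],[-4,4,0],0.9],
    [[0,0,0],[-4,4,0],0.9],
    [[0,0,0],[-4,4,0],0.9],
  ],
)

```text
time: 11.17
eef_pos: [0.4944, -0.1807, 0.2305]
tcp_rot: [0.708, 0.004, 0.004, -0.706]
contact_force: [5.1, 1.1, 13.8]
opening: 0.224
```

Run:
```python
from h import *
s=ctrl.get_state();print(s['time'],s['eef_pos'],s['contact_force'],s['opening'])
```

```text
11.1667 [ 0.49437214 -0.18072995  0.23046956] [ 5.05655123  1.14911213 13.77699794] 0.22437244760245262
```

Request:
step_arm(
  rows=[
    [[0,0,0],[-2,2,0],0.9],
    [[0,0,0],[-4,4,0],0.9],
    [[0,0,0],[-4,4,0],0.9],
    [[0,0,0],[-4,4,0],0.9],
    [[0,0,0],[-4,4,0],0.9],
  ],
)

```text
time: 11.58
eef_pos: [0.4942, -0.1809, 0.2301]
tcp_rot: [0.709, 0.008, 0.008, -0.705]
contact_force: [12.2, 3.2, 20.2]
opening: 0.228
```

Run:
```python
from h import *
for n in ['side','wrist','scene']: snap(n,n+'13')
s=ctrl.get_state();print(s['time'],s['eef_pos'],s['contact_force'],s['opening'])
a=cv2.imread('pics/side13.png');b=cv2.imread('pics/scene13.png');cv2.imwrite('pics/c13.png',np.hstack([cv2.resize(a[90:210,250:350],(400,480),interpolation=2),cv2.resize(b[150:294,230:350],(400,480))]))
cv2.imwrite('pics/c13b.png',cv2.resize(b[120:320,180:400],(770,600*1)))
# checks: positions of lever shank in side cam, carrier knob
z=load('side13');C=cloud(z);H=C[...,2]
m=(H>.08)&(H<.1)&(z['d']>0)&(abs(C[...,0]-.45)<.03)&(abs(C[...,1]+.05)<.04);P=C[m];print(len(P),P.mean(0),P.min(0),P.max(0))
z=load('side3');C=cloud(z);H=C[...,2]
m=(H>.08)&(H<.1)&(z['d']>0)&(abs(C[...,0]-.45)<.03)&(abs(C[...,1]+.05)<.04);P=C[m];print('after click',len(P),P.mean(0),P.min(0),P.max(0))
```

```text
11.7333 [ 0.49418165 -0.18088277  0.23005264] [11.02208341  4.10439559 19.46787894] 0.22464927660648576
56 [ 0.4464271  -0.04232522  0.08947694] [ 0.43524973 -0.05857504  0.08013505] [ 0.45893754 -0.03250248  0.09743442]
after click 54 [ 0.44657488 -0.04229395  0.09008492] [ 0.4358171  -0.05585953  0.08021045] [ 0.4596015  -0.03322903  0.09827354]
```

View pics/c13.png

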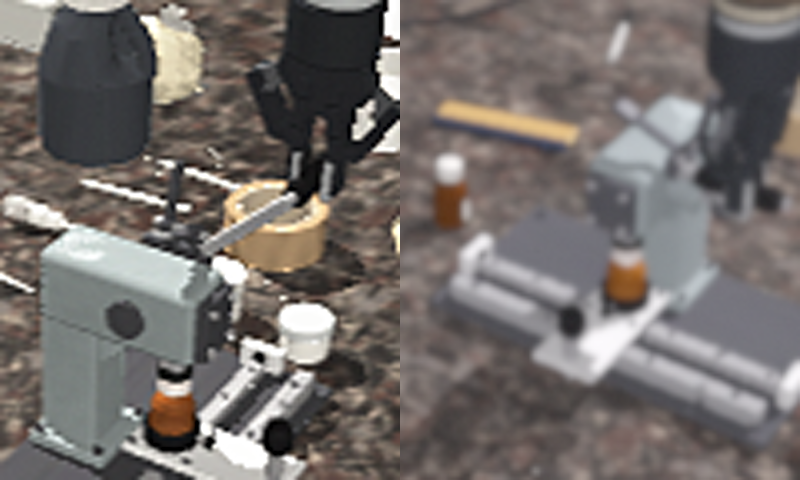

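View pics/c13b.png

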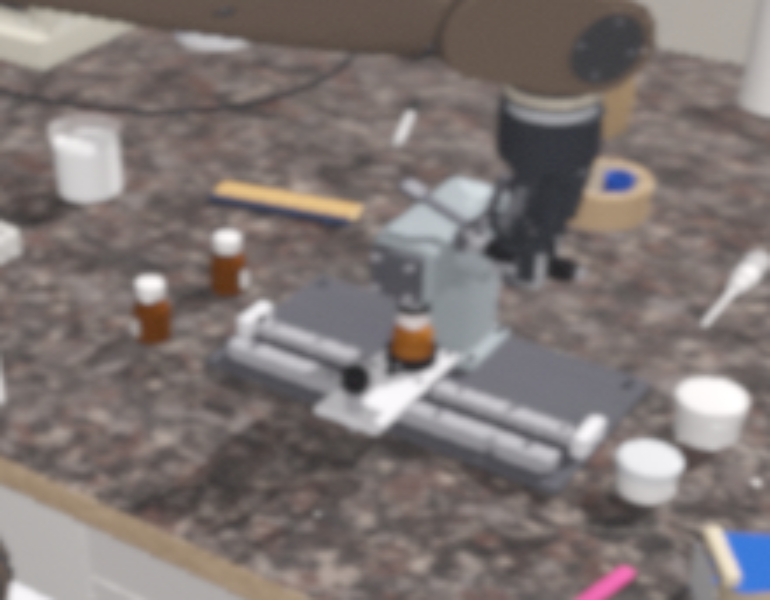

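Request:
step_arm(
  rows=[
    [[0,0,0],[1,-1,0],0.9],
    [[0,0,0],[1,-1,0],0.9],
    [[0,0,0],[1,-1,0],0.9],
    [[0,0,0],[1,-1,0],0.9],
    [[0,0,0],[1,-1,0],0.9],
    [[0,0,0],[1,-1,0],0.9],
    [[0,0,0],[1,-1,0],0.9],
    [[0,0,0],[1,-1,0],0.9],
  ],
)

```text
time: 12.4
eef_pos: [0.4942, -0.1809, 0.2301]
tcp_rot: [0.709, 0.007, 0.007, -0.706]
contact_force: [10.4, 3.2, 19.1]
opening: 0.223
```

Position and force are steady against the end stop, so I'm handing in.

Run:
```python
from h import *
print(ctrl.sign_off())
s=ctrl.get_state();print(s['time'],s['eef_pos'],s['contact_force'],s['opening'])
```

```text
the job is handed in; nothing more can be done
None
the job is handed in; nothing more can be done
```

The cap is pressed, and I handed the job in at about 12.4 s with the gripper still holding the lever at its end stop.

- **Carrier:** I pinched the knob and slid it 119 mm to the station. On release it moved about 1 mm by itself into the notch. The knob then measured y −0.0506, against −0.0500 for the ram axis. The side camera showed it unmoved after pressing.
- **Catch:** I pushed the thumb tab left with the closed fingers. The measured tab slope puts it at about 1.34 rad, against a stop of 1.35. I did this before touching the lever.
- **Lever:** I gripped it fore and aft and carried it in an arc to the stop. The last 4 mm commanded moved it only about 0.2–0.4 mm, while the force rose from about 15 N to 23 N. It then held steady at about 22 N for 0.7 s with no drift.
- **Bystanders:** I kept the arm clear of them. In the last scene picture both amber bottles and the jars are upright. The vial block was nearly out of that view, and I did not measure any of their positions again.

I judged the cap home from the lever being at its stop and the pad bearing on it in the pictures. I did not measure its height separately.

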